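# Clamp a copper batik stamp upright in the bench vise

## Task

Take the long bright-copper stamp off its hook on the wire rack and stand it, the same way up as it hung, on the bed of the vise between the open jaws, at about the middle of their width and with its two long narrow sides facing the two jaws. Then crank the vise clockwise until the jaws hold the stamp firmly by those sides, but do not crush it, and let go. Do not let the stamp fall, and leave the other stamps on their hooks and everything else on the bench where it is.

Things in the scene. Friction and masses are not known exactly. Their poses are not given: they have to be found in the camera images.
- stamp_mid (a point): Workpiece: long bright-copper batik stamp, 150 mm tall (z, up), 54 wide (y), 30 thick (x), 0.45 to 0.72 kg. This point is the block's centre, 75 mm above its lower end. +x: patterned face. Bail handle of 9 mm rod at the back (-x) sticks out 35 mm, 25 to 90 mm above the lower end. The long narrow sides (+y, -y) are strong flat bars over the full height: grip these near the top, from above.
- stamp_window (a point): Centre of the stamp's hanging window, a hole 44 mm wide (y) and 30 mm high that goes right through along x; 54 mm above the stamp's centre. The 6 mm thick top bar above it lies on the hook, so the stamp's top edge is 6 mm above the top of the hook's level bar.
- stamp_b_mid (a point): Centre of another stamp on the rack, dark, 64 mm wide, 100 mm tall. To be left hanging.
- stamp_c_mid (a point): Centre of another stamp on the rack, dark brown, 68 mm wide, 112 mm tall. To be left hanging.
- rack: White wire rack, fixed, 410 mm wide (y), 184 mm high; origin on the bench under its wire panel (plane x = 0). Three hooks 125 mm apart stick out to -x; any stamp may be on any hook. A hung stamp has its +x face to the panel, its centre 28 mm out. To free one: lift it straight up 15 to 25 mm (20 is good), then bring it out along the rack's -x by at least 60 mm.
- hook_mid (a point): On the axis of the middle hook's level bar, 28 mm out from the rack's panel, 165 mm above the bench; the other two hooks are 125 mm to either side along the rack's y. The bar is 7 mm thick and 50 mm long, then turns up to a tip 55 mm out, whose end is 182 mm above the bench (13 mm above the top of the bar).
- vise: Machine vise, blue-grey castings, bolted to a wooden block, fixed. Origin on the bench under its middle, z up, x along the spindle: crank at the -x end, fixed jaw at the +x end. The flat bed for the workpiece is 110 mm above the bench. Jaws 90 mm wide (y -45 to +45), rising 40 mm above the bed. Fixed jaw's face at x = +55 mm, sliding jaw's face at x = -17 mm plus the value of joint jaw.
- fixed_face (a point): Middle of the working face of the fixed jaw (a bright steel plate, 10 mm thick, 90 wide, 38 high), 20 mm above the bed; the face looks to the vise's -x.
- jaw_face (a point): Middle of the working face of the sliding jaw (a bright steel plate, 10 mm thick, 90 wide, 38 high), 20 mm above the bed; the face looks to the vise's +x.
- jaw (a joint): How far the sliding jaw has moved towards the fixed jaw (m). The opening between the plates is 72 mm minus this: 64 to 72 mm at the start. It follows the crank, 8 mm per turn; under clamping force the jaw's face gives way by 1 or 2 mm against this value.
- crank (a joint): Turn of the crank (rad); grows as the vise closes: clockwise seen from the crank's end, a positive turn about the vise's x axis. At every full turn the grip is straight above the spindle, a quarter turn later on the vise's -y side. Starts anywhere in the first turn. Needs about 9 N at the grip; stays where it is left. Once both jaws touch the stamp it grows steadily stiffer; a sixth to a quarter turn past that is firm, over half a turn too much.
- crank_hold (a point): Where to take the crank: on the axis of its black grip, a cylinder 21 mm thick and 68 mm long, parallel to the vise's x axis, 24 mm in from its outer end and 46 mm out from the crank's arm. The grip turns freely on its pin, so a gripper can keep one orientation all the way round. Seen in the vise's frame it stays at x = -176 mm.
- crank_axis (a point): On the spindle's axis, 85 mm above the bench, at x = -176 mm of the vise: the centre of the circle of 45 mm radius on which the crank's grip goes round, in the upright plane across the vise's x axis.
- hammer: Hammer lying on the bench, 240 mm long, about 30 mm high. Bystander, to be left alone; origin on its underside.
- brush: Brush lying on the bench, 190 mm long. Bystander, to be left alone; origin on its underside.
- dye_jar: Dye jar with a blue lid, 68 mm in diameter, 85 mm high. Bystander, to be left alone; origin on its underside.
- flux_tin: Orange tin, 60 mm in diameter, 60 mm high. Bystander, to be left alone; origin on its underside.
- file: Flat file with a red handle lying on the bench, 235 mm long, 25 mm high. Bystander, to be left alone; origin on its underside.
- wax_block: Yellow-brown block of wax, 95 x 65 x 35 mm. Bystander, to be left alone; origin on its underside.
Mind the look-alikes: they are no part of the job. What is shaped like the part that bears stamp_mid but pink is not meant.

How it is judged:
On the way, in this order (a step that is already met when the one before it is completed fails the run):
1. the stamp has been lifted off its hook and brought clear of the rack (distance of stamp_mid from where it was at the start of the episode above 0.08 m and height (world z) of stamp_mid above 0.105 m and contact force between the fingers and stamp above 1 N), for 0.1 s.
2. the stamp stands upright on the vise's bed between the jaws, which are still open (not yet pressing on it) (z of stamp_mid in the frame of vise between 0.181 and 0.189 m and angle between stamp_mid's own z axis and vertical below 0.07 rad and y of stamp_mid in the frame of vise between -0.025 and 0.025 m and x of stamp_mid in the frame of vise between -0.01 and 0.05 m and not (contact force between each of jaw_plate, fixed_plate and stamp above 10 N)), for 0.2 s.
At the end, for the whole second after the job is handed in: The stamp stands on the vise's bed (its height right to 4 mm), upright and the same way up as it hung (within 0.07 rad), its width along the vise's spindle (within 0.07 rad), its centre within 25 mm of the middle of the jaws' width; both jaw plates press on it with more than 30 N; it is at rest (z of stamp_mid in the frame of vise between 0.181 and 0.189 m and angle between stamp_mid's own z axis and vertical below 0.07 rad and y of stamp_mid in the frame of vise between -0.025 and 0.025 m and angle between the y axis of stamp_mid and the x axis of vise, either way round below 0.07 rad and contact force between each of jaw_plate, fixed_plate and stamp above 30 N and linear speed of stamp below 0.02 m/s); the robot touches nothing.
It fails at once if the stamp falls or is laid on the bench (height (world z) of stamp_mid below 0.075 m).
It fails at once if the stamp is crushed: a jaw presses on it with more than 600 N (contact force between any of jaw_plate, fixed_plate and stamp above 600 N).
It fails at once if another stamp is knocked off its hook (moved more than 40 mm) (distance of any of stamp_b_mid, stamp_c_mid from where it was at the start of the episode above 0.04 m).
It fails at once if something else on the bench is moved by more than 30 mm (distance of any of hammer, brush, dye_jar, flux_tin, file, wax_block from where it was at the start of the episode above 0.03 m).
It also fails if it takes over 72 s, if anything falls off the work surface, if the arm or the gripper's body presses on something with over 40 N, if the wrist force passes 120 N, or if a joint passes its speed limit or range.

## Robot

A 6-joint arm with a two-finger parallel gripper is mounted at the origin on the work surface. World frame = base frame: x ahead of the robot, y to its left, z up, the work surface at z = 0. Lengths are in m, angles in rad, forces in N, time in s.
With the tool pointing down it reaches from about 0.375 to 0.975 m from the base axis. Payload 3.8 kg.
Tool frame: the origin (TCP) lies between the finger pads; the fingertips stand 11 mm ahead of it and the grasp point (between the pads) lies 8 mm behind it; z points along the fingers, y is the line along which they close (so a half turn about z gives the same grasp; the last joint's range is limited). The gripper opens to 85 mm and grips with 20 to 120 N. Pads are 22 mm wide; open, the fingers measure 114 mm over their backs; the gripper's body (76 mm by 85 mm) begins 54 mm behind the grasp point. The pads swing forward as they close: fully open they stand 13 mm farther back than shut.
Start: joints at [-1.337, 0.264, 1.604, -0, 1.274, -0.037], TCP at [0.181, -0.65, 0.242] pointing down, gripper open.
Joint ranges: [-2.63, 2.63], [-0.94, 2.18], [0.31, 2.57], [-1.31, 4.45], [0, 2.66], [-2.55, 2.55]. Speed limits (rad/s): [2.57, 2.57, 3.14, 3.14, 3.14, 3.14].

## Interface

Orientations are given as a unit quaternion [w, x, y, z].
In Python, from cell import sensors, capture, bot gives the robot as it stands.
- The arm moves only by the tool arm_command, never from a script. Its argument "increments" is one flat list of numbers, 4 for each row, row after row: the shift along the tool's x, y, z normalised to -1 to 1, where 1 is 0.03 m, then the turn about the tool's z normalised to -1 to 1, where 1 is 360 degrees. In form: [tx, ty, tz, twist, tx, ty, tz, twist, ...]. A call has 1 to 12 rows; each row shifts and turns the commanded pose from where the row before left it, along the tool's axes as they then stand; what a row does not reach is not made up. A row lasts 1/10 s, in which the tool goes at most 50 mm and 8.59 degrees, less where a joint would pass 70% of its speed; a pose out of reach is approached as far as the arm can. A call with a number of a shift or a turn outside -1 to 1 is refused whole. A call with a gripper value outside its range is refused whole. "fingers" is the opening, from 0 (shut) to 1 (fully open), set as the call begins (left out, the last holds). The fingers move at their own pace and stop on an object; the grip force is fixed at half the most. Time passes only in rows, so rows that do not move let the fingers close. It gives the time, the measured TCP pose, the force, the opening and the grip force at its end, in the units of the state.
- sensors.sense(): the state, without advancing time (a new reading comes with each control period).
- capture(name): name is "scene" or "top" or "wrist"; returns a dict with "color" (480x640x3 uint8, blue, green, red), "fx", "fy", "cx", "cy" (pixels), "R" (3x3) and "t" (3): a world point X has camera coordinates R X + t. Camera axes: x right, y down, z forward; pixel columns grow to the right and rows downward; lengths in m; the calibration is good to about 2 mm. A picture is of the moment at which its call begins. There is no depth.
- bot.job_done(): hands the job in; it is judged then, once.
The state is a dict: "t": time; "q": joint angles; "qvel": joint speeds; "joint_efforts": joint torques, N m; "tool_pos": TCP position; "orientation": TCP orientation; "wrist_force": force on the tool from outside, world axes, zero at the start; "moment": the same for the moment, N m; "gripper_width": finger opening in m; "gripper_force": force on a finger pad.
Only numpy, scipy, OpenCV 4.12 (cv2) and the standard library are available. Lean on these libraries where they do the work, as an engineer would, in place of code of your own. Each camera call takes 0.05 s, during which the arm holds its last target. There are 200 camera calls.

## Working session

There is one attempt and no reset: what is moved stays moved. The work goes in short steps, Python scripts to look and compute and a tool call to move; the robot and the scene stay as the last step left them, time stands still between calls to the robot, and variables do not carry over. Pictures are saved under pics/ and viewed, at most 13 in all, crops included, and the job is handed in when it is done.

Besides the shell and the picture viewer there is one more tool, called after "Request:" by a JSON object that holds its "method" and its "body". arm_command: Moves the arm, as the interface text tells. Scaled input: -1 to 1 covers 0.03 m each way for a shift and 360 degrees each way for a turn. Its arguments: {"type":"object","properties":{"increments":{"type":"array","items":{"type":"number"}},"fingers":{"type":"number"}},"required":["increments"]}

```bash
mkdir -p pics; ls
python3 - <<'E'
from cell import sensors,capture,bot
import cv2,json,numpy as np
for n in("scene","top"):
    c=capture(n);cv2.imwrite(f"pics/{n}0.png",c["color"])
    print(n,c["fx"],c["fy"],c["cx"],c["cy"],np.round(c["R"],3).tolist(),np.round(c["t"],3).tolist(), (-np.array(c["R"]).T@c["t"]).round(3))
s=sensors.sense();print(s)
E
```

```text
pics
scene 545.3553584847892 545.3553584847892 326.5548039650657 237.0289938470564 [[-0.368, 0.93, 0.001], [0.777, 0.308, -0.549], [-0.511, -0.201, -0.836]] [0.137, -0.361, 1.905] [1.305 0.366 1.393]
top 531.3255041003913 531.3255041003913 326.82781570367894 242.27058554690896 [[-0.01, -1.0, -0.004], [-0.985, 0.011, -0.173], [0.173, 0.002, -0.985]] [0.074, 0.546, 1.655] [0.252 0.065 1.725]
{'t': 0.1, 'q': array([-1.33694062e+00,  2.64701027e-01,  1.60528043e+00,  2.95621633e-05,
        1.27369376e+00, -3.69017198e-02]), 'qvel': array([ 0.00163358, -0.00180938, -0.003442  ,  0.00066971, -0.00070055,
       -0.00121861]), 'joint_efforts': array([-4.56086718e-04, -5.16709399e+01, -3.68589520e+01, -1.23231139e-04,
        6.22252017e-03, -3.64891127e-05]), 'tool_pos': array([ 0.18039054, -0.64976836,  0.24104764]), 'orientation': array([-1.03762629e-03,  9.90850337e-01,  1.34961196e-01, -8.83161403e-05]), 'wrist_force': array([-0.90767526, -0.48844988,  0.20702345]), 'moment': array([ 0.0086197 , -0.00529697, -0.01694639]), 'gripper_force': 0.0, 'gripper_width': 0.08561116965345517}
```

View pics/scene0.png

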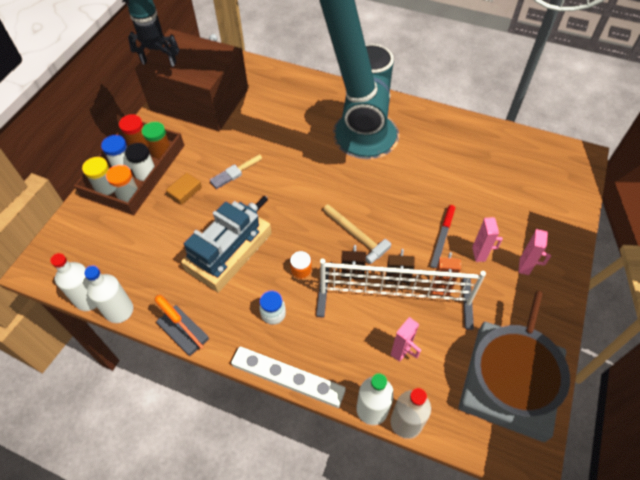

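View pics/top0.png

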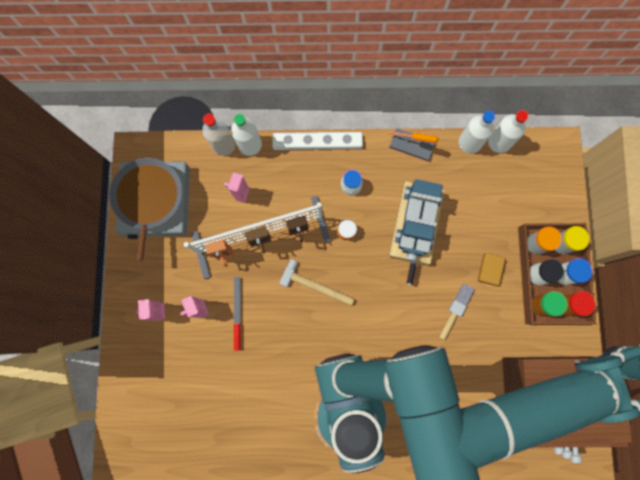

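Scene view: rack at (400,280) with the copper stamp at (449,263); vise at (228,235). Top view: copper stamp at (218,247), rack top wire from (187,245) to (322,207), vise at (420,220), crank grip at (411,272). Zooming in.

Run:
```python
import cv2,numpy as np
t=cv2.imread("pics/top0.png");s=cv2.imread("pics/scene0.png")
r=lambda im,x,y,w,h,k:cv2.resize(im[y:y+h,x:x+w],None,fx=k,fy=k,interpolation=cv2.INTER_CUBIC)
a=r(t,180,190,160,100,5);b=r(t,380,170,80,120,5);c=r(s,170,180,110,110,5);c=r(s,175,190,80,120,5)
cv2.imwrite("pics/a.png",a);cv2.imwrite("pics/b.png",np.hstack([b,r(s,178,180,80,120,5)]))
```

```text
(no output)
```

View pics/a.png

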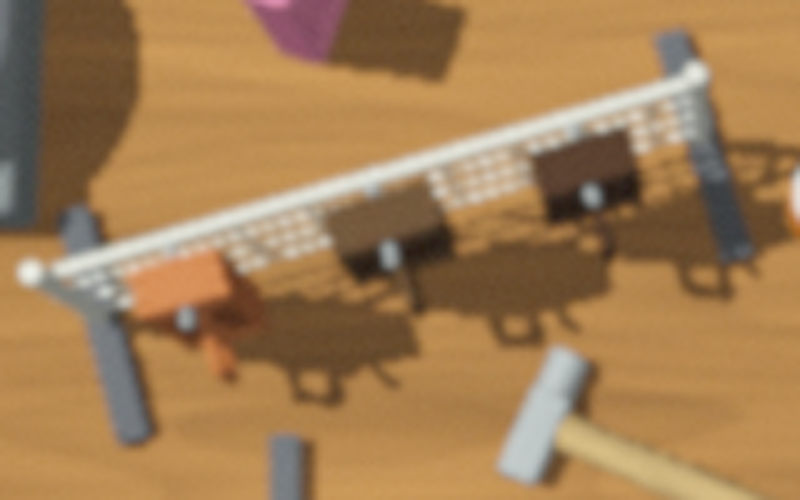

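View pics/b.png

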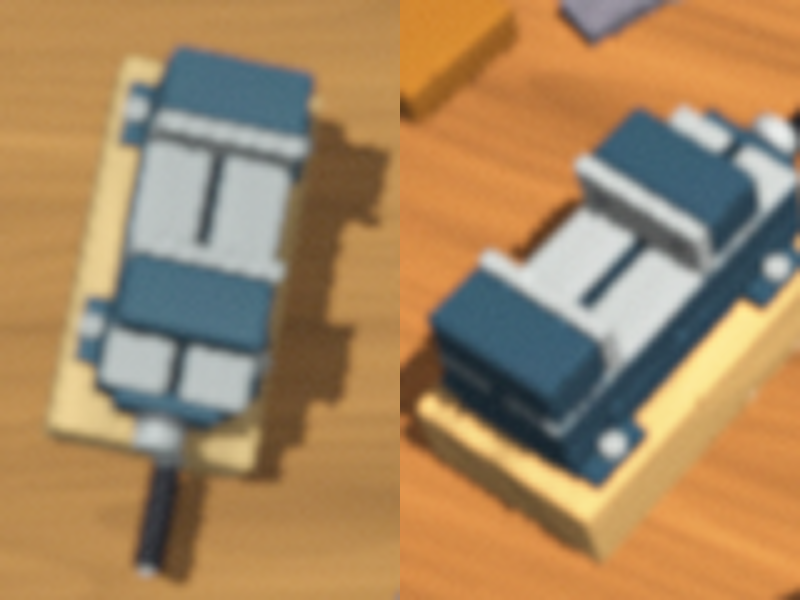

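Crop a: rail ends at (186,244) and (319,205), hook tips at (217,254), (258,241), (298,229); copper stamp's top at about (216,246). Crop b: the jaw plates lie at (426,198) and (421,222), the grip runs from (413,262) to (409,284).

```bash
cat > h.py <<'E'
import numpy as np,cv2
from cell import sensors,capture,bot
def cast(c,p,z):
    R=np.array(c["R"]);o=-R.T@np.array(c["t"])
    d=R.T@np.array([(p[0]-c["cx"])/c["fx"],(p[1]-c["cy"])/c["fy"],1])
    return (o+d*(z-o[2])/d[2])[:2]
def proj(c,X):
    v=np.array(c["R"])@np.array(X)+np.array(c["t"]);return np.array([c["fx"]*v[0]/v[2]+c["cx"],c["fy"]*v[1]/v[2]+c["cy"]])
def save(c,f): cv2.imwrite("pics/"+f,c["color"])
E
python3 - <<'E'
from h import *
c=capture("top")
A=lambda x,y:(180+x/5,190+y/5)
B=lambda x,y:(380+x/5,170+y/5)
e=[cast(c,A(30,272),.182),cast(c,A(695,73),.182)];print("rail",e,np.hypot(*(e[0]-e[1])),"yaw",np.degrees(np.arctan2(*(e[0]-e[1])[::-1]))-90)
h=[cast(c,A(*p),.182) for p in((186,318),(391,253),(592,193))];print("tips",h,[np.hypot(*(h[i]-h[i+1])) for i in(0,1)],np.degrees(np.arctan2(*(h[0]-h[2])[::-1]))-90)
m=(e[0]+e[1])/2; 
print("stamp top",[cast(c,A(*p),.174) for p in((135,275),(222,250),(235,295),(135,318))])
f=[cast(c,B(*p),.15) for p in((160,118),(308,150),(133,252),(283,270))]
print("plates",f, [np.degrees(np.arctan2(*(f[i]-f[i+1])[::-1]))-90 for i in(0,2)])
for z in(.085,.13):
  print("grip",z,cast(c,B(165,460),z),cast(c,B(147,570),z))
E
```

```text
rail [array([0.52179832, 0.48322267]), array([0.63801713, 0.09007302])] 0.4099676384815288 yaw 16.46818561237967
tips [array([0.49333255, 0.39045795]), array([0.53082165, 0.27036121]), array([0.56561791, 0.15166793])] [np.float64(0.12581200840051884), np.float64(0.1236886129145897)] 16.841858380293857
stamp top [array([0.52070313, 0.42304352]), array([0.53518995, 0.37179727]), array([0.50803718, 0.36347725]), array([0.49491565, 0.42230436])]
plates [array([ 0.67736725, -0.19395322]), array([ 0.65620237, -0.28338889]), array([ 0.59379689, -0.17440341]), array([ 0.58164267, -0.26469831])] [np.float64(-13.314063353299744), np.float64(-7.666263333426784)]
grip 0.085 [ 0.47535072 -0.19936606] [ 0.40694357 -0.18561132]
grip 0.13 [ 0.4692223  -0.19210693] [ 0.40269256 -0.17872968]
```

Request:
{"method": "arm_command", "body": {"increments": [1, -0.83, -0.2, 0, 1, -0.83, -0.2, 0, 1, -0.83, -0.2, 0, 1, -0.83, -0.2, 0, 1, -0.83, -0.2, 0, 1, -0.83, -0.2, 0, 1, -0.83, -0.2, 0, 1, -0.83, -0.2, 0, 1, -0.83, -0.2, 0, 1, -0.83, -0.2, 0, 1, -0.83, -0.2, 0, 1, -0.83, -0.2, 0], "fingers": 1}}

```text
t: 1.35
tool_pos: [0.448, -0.2646, 0.3143]
orientation: [-0.0, 0.991, 0.135, -0.0]
wrist_force: [0.3, -0.1, 0.1]
gripper_width: 0.0858
gripper_force: 0.0
```

Run:
```python
from h import *
c=capture("wrist");save(c,"w1.png")
s=sensors.sense();print(s["t"],s["tool_pos"],s["orientation"],(-np.array(c["R"]).T@c["t"]).round(3))
np.save("w1.npy",c,allow_pickle=True)
```

```text
1.4 [ 0.45130631 -0.2604475   0.31555485] [-0.00151859  0.99066148  0.13631587  0.00234609] [ 0.521 -0.243  0.445]
```

View pics/w1.png

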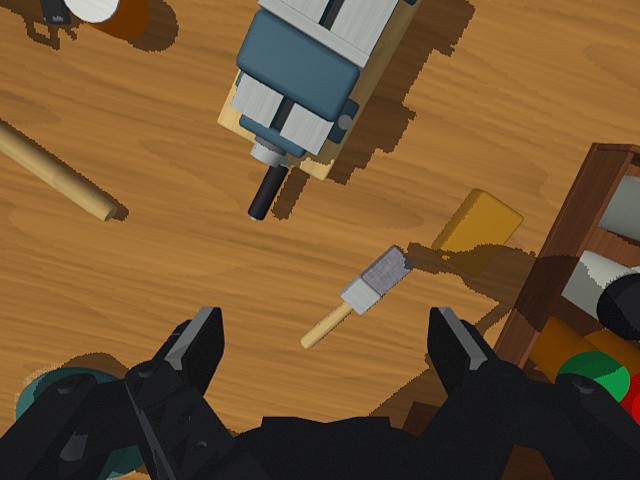

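The wrist view shows the grip from (258,215) to (279,165), and the sliding jaw's plate edge from (260,3) to (366,67).

Run:
```python
from h import *
w=np.load("w1.npy",allow_pickle=True).item();t=capture("top")
def tri(p,q):
    P=[]
    for c,u in((w,p),(t,q)):
        K=np.array([[c["fx"],0,c["cx"]],[0,c["fy"],c["cy"]],[0,0,1]]);P.append(K@np.c_[np.array(c["R"]),np.array(c["t"])])
    X=cv2.triangulatePoints(P[0],P[1],np.float64(p),np.float64(q)).ravel();return X[:3]/X[3]
print("outer end",tri((258,215),(409.4,284)),"inner",tri((279,165),(413,262)))
for z in(.12,.13):print(z,cast(w,(258,215),z),cast(w,(279,165),z))
a,b=cast(w,(260,3),.148),cast(w,(366,67),.148);print(a,b,np.hypot(*(a-b)),np.degrees(np.arctan2(*(a-b)[::-1]))-90)
```

```text
outer end [ 0.41140166 -0.19184258  0.04137694] inner [ 0.47795431 -0.20306454  0.06374754]
0.12 [ 0.43332595 -0.20096002] [ 0.48371227 -0.20941314]
0.13 [ 0.43601139 -0.202243  ] [ 0.48484811 -0.21043615]
[ 0.59584591 -0.17224255] [ 0.57629659 -0.25950008] 0.08942065227044041 -12.628106620321148
```

Request:
{"method": "arm_command", "body": {"increments": [0.8, -0.3, -0.3, 0, 0.8, -0.3, -0.3, 0, 0.8, -0.3, -0.3, 0, 0.8, -0.3, -0.3, 0, 0, 0, 0, 0, 0, 0, 0, 0]}}

```text
t: 2.05
tool_pos: [0.53, -0.2062, 0.3497]
orientation: [0.0, 0.991, 0.135, -0.001]
wrist_force: [-0.3, -0.5, -0.3]
gripper_width: 0.0855
gripper_force: 0.0
```

Run:
```python
from h import *
c=capture("wrist");save(c,"w2.png")
s=sensors.sense();print(s["t"],s["tool_pos"],s["orientation"],(-np.array(c["R"]).T@c["t"]).round(3))
np.save("w2.npy",c,allow_pickle=True)
```

```text
2.1 [ 0.5295609  -0.20642524  0.34948044] [-6.53574884e-05  9.90859753e-01  1.34893285e-01 -8.64864620e-04] [ 0.603 -0.184  0.481]
```

View pics/w2.png

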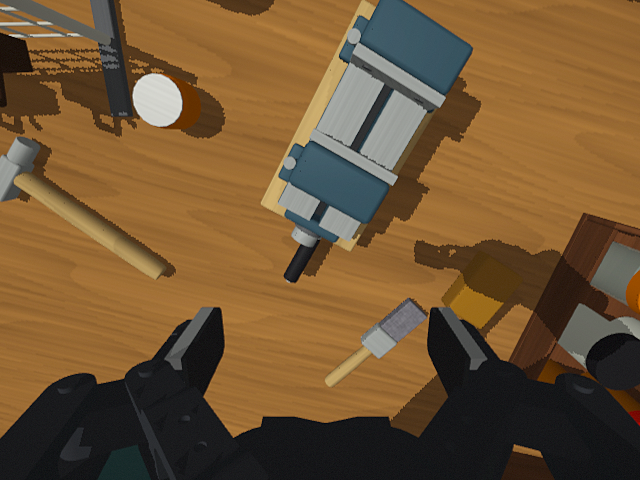

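Vise from above: sliding plate's working edge (317,129)-(397,178), fixed plate's back edge (360,43)-(444,97), grip from (290,279) to (311,240).

Run:
```python
from h import *
w=np.load("w2.npy",allow_pickle=True).item();t=capture("top")
L=lambda p,q,z:(cast(w,p,z),cast(w,q,z))
for n,p,q in(("slide",(317,129),(397,178)),("fixback",(360,43),(444,97)),("fixface",(355,52),(440,107))):
    a,b=L(p,q,.149);print(n,a,b,"mid",(a+b)/2,np.hypot(*(a-b)),np.degrees(np.arctan2(*(a-b)[::-1]))-90)
w1=np.load("w1.npy",allow_pickle=True).item()
def tri(c,p,d,q):
    P=[np.array([[c["fx"],0,c["cx"]],[0,c["fy"],c["cy"]],[0,0,1]])@np.c_[np.array(c["R"]),np.array(c["t"])] for c in(c,d)]
    X=cv2.triangulatePoints(P[0],P[1],np.float64(p),np.float64(q)).ravel();return X[:3]/X[3]
print(tri(w,(290,279),w1,(258,215)),tri(w,(290,279),t,(409.4,284)))
yaw=np.radians(-12);X=np.array([np.cos(yaw),np.sin(yaw)]);Y=np.array([-X[1],X[0]])
a,b=L((360,43),(444,97),.149);o=(a+b)/2-.065*X;print("vise o",o)
a,b=L((317,129),(397,178),.149);print("slide in vise",((a+b)/2-o)@X,((a+b)/2-o)@Y)
for th in np.arange(0,6.3,.5236/2):
    P=np.r_[o-.2*X-.045*np.sin(th)*Y,.085+.045*np.cos(th)];Q=np.r_[o-.132*X-.045*np.sin(th)*Y,.085+.045*np.cos(th)]
    print(round(th,2),*[proj(c,x).round(0) for c in(w,w1,t) for x in(P,)],np.r_[proj(w,Q)].round(0))
```

```text
slide [ 0.60474774 -0.1759085 ] [ 0.58289613 -0.25927865] mid [ 0.59382194 -0.21759357] 0.0861862765884833 -14.687049104902798
fixback [ 0.68057854 -0.19264603] [ 0.66029745 -0.27585414] mid [ 0.67043799 -0.23425008] 0.08564410882798565 -13.69813800258079
fixface [ 0.67299524 -0.19059083] [ 0.65170967 -0.27545317] mid [ 0.66235245 -0.233022  ] 0.08749109240192561 -14.08070642714786
[ 0.41168996 -0.18988911  0.04368873] [ 0.41084636 -0.19067901  0.04599761]
vise o [ 0.6068584  -0.22073582]
slide in vise -0.013404892842378611 0.0003631525812277129
0.0 [274. 307.] [228. 234.] [409. 281.] [302. 256.]
0.26 [284. 311.] [240. 239.] [413. 282.] [312. 260.]
0.52 [293. 313.] [251. 242.] [416. 283.] [321. 263.]
0.79 [301. 313.] [262. 244.] [419. 284.] [328. 264.]
1.05 [307. 312.] [270. 245.] [421. 284.] [334. 264.]
1.31 [311. 309.] [275. 244.] [422. 285.] [337. 263.]
1.57 [312. 305.] [278. 241.] [422. 286.] [338. 260.]
1.83 [311. 300.] [278. 237.] [420. 286.] [336. 256.]
2.09 [309. 295.] [276. 233.] [418. 286.] [333. 251.]
2.36 [304. 290.] [271. 228.] [416. 286.] [328. 247.]
2.62 [298. 285.] [265. 223.] [412. 285.] [321. 242.]
2.88 [291. 280.] [257. 218.] [409. 285.] [314. 237.]
3.14 [284. 276.] [248. 213.] [405. 284.] [306. 233.]
3.4 [276. 272.] [239. 209.] [402. 283.] [298. 229.]
3.67 [268. 270.] [229. 205.] [398. 282.] [290. 226.]
3.93 [260. 269.] [220. 203.] [396. 282.] [283. 224.]
4.19 [254. 269.] [211. 201.] [394. 281.] [277. 223.]
4.45 [249. 271.] [204. 201.] [393. 280.] [272. 224.]
4.71 [246. 274.] [199. 202.] [393. 280.] [270. 226.]
4.97 [245. 278.] [197. 205.] [394. 279.] [269. 229.]
5.24 [246. 284.] [197. 210.] [396. 279.] [271. 233.]
5.5 [251. 290.] [201. 215.] [398. 280.] [276. 239.]
5.76 [257. 296.] [208. 221.] [402. 280.] [283. 245.]
6.02 [265. 302.] [217. 228.] [406. 280.] [292. 250.]
6.28 [274. 307.] [228. 234.] [409. 281.] [302. 256.]
```

Crank starts near 2.9 rad, and the jaw face at -13.4 mm agrees with it. Vise yaw is about -12°. Next the arm goes to the stamp.

Request:
{"method": "arm_command", "body": {"increments": [0.2, -0.98, 0.08, 0, 0.2, -0.98, 0.08, 0, 0.2, -0.98, 0.08, 0, 0.2, -0.98, 0.08, 0, 0.2, -0.98, 0.08, 0, 0.2, -0.98, 0.08, 0, 0.2, -0.98, 0.08, 0, 0.2, -0.98, 0.08, 0, 0.2, -0.98, 0.08, 0, 0.2, -0.98, 0.08, 0, 0.2, -0.98, 0.08, 0, 0.2, -0.98, 0.08, 0]}}

```text
t: 3.35
tool_pos: [0.5047, 0.1532, 0.3209]
orientation: [0.0, 0.991, 0.134, -0.0]
wrist_force: [0.6, -0.8, 0.8]
gripper_width: 0.0854
gripper_force: 0.0
```

Request:
{"method": "arm_command", "body": {"increments": [0.2, -0.98, 0.08, 0, 0.2, -0.98, 0.08, 0, 0.2, -0.98, 0.08, 0, 0.2, -0.98, 0.08, 0, 0.2, -0.98, 0.08, 0, 0.2, -0.98, 0.08, 0, 0.2, -0.98, 0.08, 0, 0.2, -0.98, 0.08, -0.003, 0, 0, 0, 0, 0, 0, 0, 0, 0, 0, 0, 0]}}

```text
t: 4.45
tool_pos: [0.489, 0.3913, 0.3021]
orientation: [0.0, 0.99, 0.144, -0.0]
wrist_force: [-0.2, 1.0, 0.1]
gripper_width: 0.0856
gripper_force: 0.0
```

Run:
```python
from h import *
c=capture("wrist");save(c,"w3.png")
s=sensors.sense();print(s["t"],s["tool_pos"],s["orientation"],s["q"][5],(-np.array(c["R"]).T@c["t"]).round(3))
np.save("w3.npy",c,allow_pickle=True)
```

```text
4.5 [0.48901986 0.39133327 0.30229406] [ 2.99099638e-04  9.89644642e-01  1.43538811e-01 -5.37250762e-05] 1.9182029049803593 [0.561 0.415 0.433]
```

View pics/w3.png

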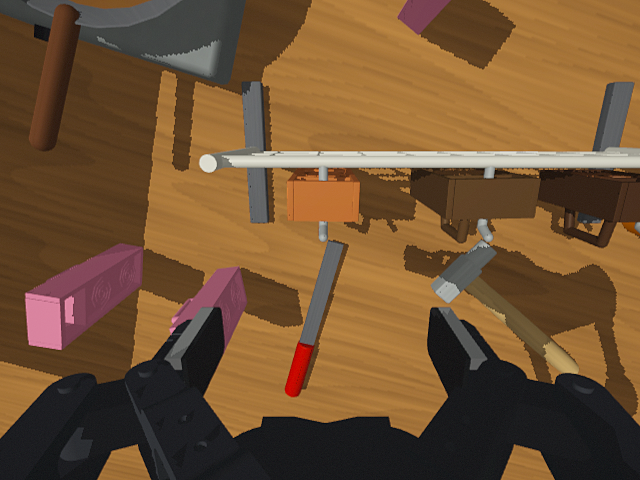

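Stamp top at (288..359, 178..222), hook through its middle at (323,200); rail is level in the image, so the yaw fits.

Run:
```python
from h import *
w=np.load("w3.npy",allow_pickle=True).item()
P=[cast(w,p,.1745) for p in((288,178),(358,178),(359,222),(290,222))];m=np.mean(P,0)
print(np.round(P,4),m,[np.hypot(*(P[i]-P[(i+1)%4])) for i in range(4)],np.degrees(np.arctan2(*(P[3]-P[2])[::-1]))-90)
print("tip",cast(w,(323,237),.182))
s=sensors.sense();q=s["orientation"];ps=2*np.arctan2(q[2],q[1]);d=m-s["tool_pos"][:2]
print(np.degrees(ps),"tx",d@[np.cos(ps),np.sin(ps)]/.03,"ty",d@[np.sin(ps),-np.cos(ps)]/.03)
```

```text
[[0.5243 0.4318]
 [0.5389 0.383 ]
 [0.5078 0.372 ]
 [0.4929 0.4219]] [0.51596338 0.40215883] [np.float64(0.05094798072898754), np.float64(0.0329576000573474), np.float64(0.052153152947131194), np.float64(0.03291130822587917)] 16.571626350598876
tip [0.4908051  0.39527233]
16.50534902218233 tx 0.9636284528744691 ty -0.09082295430793716
```

Request:
{"method": "arm_command", "body": {"increments": [0.5, -0.03, 0.3, 0, 0.48, -0.03, 0.5, 0, 0, 0, 0.8, 0, 0, 0, 0.8, 0, 0, 0, 0.8, 0, 0, 0, 0.8, 0, 0, 0, 0.6, 0, 0, 0, 0.5, 0, 0, 0, 0.2, 0, 0, 0, 0, 0]}}

```text
t: 5.5
tool_pos: [0.5162, 0.4021, 0.1425]
orientation: [0.0, 0.99, 0.144, -0.001]
wrist_force: [0.8, -0.2, 1.6]
gripper_width: 0.0855
gripper_force: 0.0
```

Request:
{"method": "arm_command", "body": {"increments": [0, 0, 0, 0, 0, 0, 0, 0, 0, 0, 0, 0, 0, 0, 0, 0, 0, 0, 0, 0, 0, 0, 0, 0], "fingers": 0}}

```text
t: 6.1
tool_pos: [0.5175, 0.4033, 0.1452]
orientation: [-0.0, 0.99, 0.144, 0.001]
wrist_force: [0.1, -2.0, 5.7]
gripper_width: 0.0531
gripper_force: 65.1
```

Request:
{"method": "arm_command", "body": {"increments": [0, 0, -0.2, 0, 0, 0, -0.25, 0, 0, 0, -0.25, 0, 0, 0, -0.1, 0, 0, 0, 0, 0, 0, 0, 0, 0]}}

```text
t: 6.7
tool_pos: [0.5162, 0.4029, 0.167]
orientation: [0.0, 0.99, 0.144, -0.0]
wrist_force: [-1.0, 0.0, -6.0]
gripper_width: 0.0537
gripper_force: 64.2
```

Request:
{"method": "arm_command", "body": {"increments": [-0.25, 0, 0, 0, -0.5, 0, 0, 0, -0.5, 0, 0, 0, -0.5, 0, 0, 0, -0.5, 0, 0, 0, -0.5, 0, -0.2, 0, -0.25, 0, -0.6, 0, 0, 0, -0.8, 0, 0, 0, -0.8, 0, 0, 0, -0.8, 0, 0, 0, -0.8, 0, 0, 0, -0.6, 0]}}

```text
t: 7.9
tool_pos: [0.4297, 0.3773, 0.307]
orientation: [-0.0, 0.99, 0.144, 0.001]
wrist_force: [0.2, -0.2, -7.0]
gripper_width: 0.0534
gripper_force: 64.9
```

Request:
{"method": "arm_command", "body": {"increments": [0.02, 0.35, 0, 0, 0.03, 0.82, 0, 0, 0.03, 0.82, 0, 0, 0.03, 0.82, 0, 0, 0.03, 0.82, 0, 0, 0.03, 0.82, 0, 0, 0.03, 0.82, 0, 0, 0.03, 0.82, 0, 0, 0.03, 0.82, 0, 0, 0.03, 0.82, 0, 0, 0.03, 0.82, 0, 0, 0.03, 0.82, 0, 0]}}

```text
t: 9.1
tool_pos: [0.5194, 0.109, 0.3033]
orientation: [0.0, 0.99, 0.144, -0.001]
wrist_force: [0.5, -0.1, -6.5]
gripper_width: 0.0534
gripper_force: 65.4
```

Request:
{"method": "arm_command", "body": {"increments": [0.03, 0.82, 0, 0, 0.03, 0.82, 0, 0, 0.03, 0.82, 0, 0, 0.03, 0.82, 0, 0, 0.03, 0.82, 0, 0, 0.03, 0.82, 0, 0, 0.03, 0.82, 0, 0, 0.03, 0.82, 0, 0, 0.03, 0.82, 0, 0, 0.03, 0.82, 0, 0, 0.03, 0.82, 0, 0, 0.03, 0.82, 0, 0]}}

```text
t: 10.3
tool_pos: [0.6138, -0.1702, 0.303]
orientation: [-0.001, 0.99, 0.144, -0.002]
wrist_force: [0.5, 0.2, -6.6]
gripper_width: 0.0536
gripper_force: 65.3
```

Request:
{"method": "arm_command", "body": {"increments": [0.03, 0.82, 0, 0, 0.03, 0.82, 0, 0, 0, 0.32, 0, 0, 0, 0, 0, -0.021, 0, 0, 0, -0.021, 0, 0, 0, -0.022, 0, 0, 0, -0.022, 0, 0, 0, -0.022, 0, 0, 0, -0.021, 0, 0, 0, -0.021, 0, 0, 0, -0.021, 0, 0, 0, 0]}}

```text
t: 11.5
tool_pos: [0.6325, -0.2243, 0.3037]
orientation: [-0.001, 0.776, 0.631, -0.001]
wrist_force: [-0.2, 0.5, -6.6]
gripper_width: 0.0534
gripper_force: 65.8
```

Run:
```python
from h import *
c=capture("wrist");save(c,"w4.png");np.save("w4.npy",c,allow_pickle=True)
s=sensors.sense();q=s["orientation"];ps=2*np.arctan2(q[2],q[1]);print(s["t"],s["tool_pos"],np.degrees(ps),s["q"][5])
d=np.array([.6304,-.2257])-s["tool_pos"][:2]
print("tx",d@[np.cos(ps),np.sin(ps)]/.03,"ty",d@[np.sin(ps),-np.cos(ps)]/.03)
```

```text
11.55 [ 0.63266413 -0.22439183  0.30395193] 78.0002021804527 -0.16857905245223917
tx -0.0583439748005151 ty -0.06475576208004016
```

View pics/w4.png

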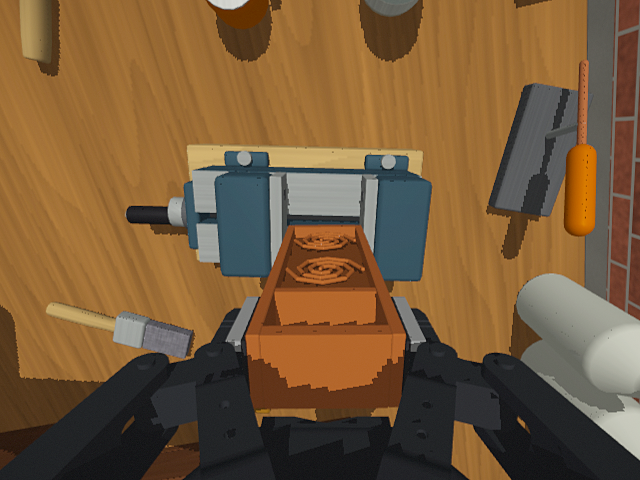

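The stamp hangs upright, its lower front corners at (292,227) and (358,227); the plate faces are at columns 287 (sliding) and 361 (fixed), around row 180.

Run:
```python
from h import *
w=np.load("w4.npy",allow_pickle=True).item()
a,b=cast(w,(188,146),.05),cast(w,(422,151),.05);print("block dir",np.degrees(np.arctan2(*(b-a)[::-1])))
yaw=np.radians(-12.2);X=np.array([np.cos(yaw),np.sin(yaw)]);Y=np.array([-X[1],X[0]]);o=np.array([.6069,-.2207])
for n,p,z in(("stamp lo L",(292,227),.184),("lo R",(358,227),.184),("slide far",(287,174),.149),("fix far",(363,177),.149),("fix back far",(376,178),.149)):
    v=cast(w,p,z)-o;print(n,v@X,v@Y)
```

```text
block dir -12.927162978561972
stamp lo L -0.00022085172435539822 0.014158593270023948
lo R 0.0483615864765844 0.01457624404236627
slide far -0.006795455807600795 0.04888466910364708
fix far 0.054230456987838384 0.04700447171629091
fix back far 0.06471180231491831 0.04629510754101758
```

Request:
{"method": "arm_command", "body": {"increments": [0, -0.1, 0.2, 0, 0, 0, 0.4, 0, 0, 0, 0.4, 0, 0, 0, 0.4, 0, 0, 0, 0.4, 0, 0, 0, 0.3, 0, 0, 0, 0.15, 0, 0, 0, 0, 0, 0, 0, 0, 0]}}

```text
t: 12.45
tool_pos: [0.6311, -0.2243, 0.2382]
orientation: [0.0, 0.776, 0.63, 0.0]
wrist_force: [0.4, 0.5, -5.8]
gripper_width: 0.0535
gripper_force: 65.9
```

Request:
{"method": "arm_command", "body": {"increments": [0, 0, 0.08, 0, 0, 0, 0.05, 0, 0, 0, 0.05, 0, 0, 0, 0, 0, 0, 0, 0, 0]}}

```text
t: 12.95
tool_pos: [0.6307, -0.2242, 0.2324]
orientation: [-0.0, 0.776, 0.63, -0.0]
wrist_force: [0.0, -0.6, -6.4]
gripper_width: 0.0536
gripper_force: 65.9
```

Request:
{"method": "arm_command", "body": {"increments": [0, 0, 0.05, 0, 0, 0, 0, 0, 0, 0, 0, 0]}}

```text
t: 13.25
tool_pos: [0.6308, -0.2242, 0.231]
orientation: [0.0, 0.776, 0.63, 0.0]
wrist_force: [0.1, 0.8, -6.3]
gripper_width: 0.0533
gripper_force: 65.8
```

Request:
{"method": "arm_command", "body": {"increments": [0, 0, 0.04, 0, 0, 0, 0, 0, 0, 0, 0, 0]}}

```text
t: 13.55
tool_pos: [0.6308, -0.2242, 0.2309]
orientation: [0.0, 0.776, 0.63, 0.0]
wrist_force: [-3.0, 0.3, 2.7]
gripper_width: 0.0531
gripper_force: 66.6
```

Request:
{"method": "arm_command", "body": {"increments": [0, 0, 0, 0, 0, 0, 0, 0, 0, 0, 0, 0, 0, 0, 0, 0, 0, 0, 0, 0], "fingers": 1}}

```text
t: 14.05
tool_pos: [0.6309, -0.2242, 0.2298]
orientation: [0.0, 0.776, 0.63, 0.0]
wrist_force: [-0.5, -1.2, -0.6]
gripper_width: 0.0855
gripper_force: 0.0
```

Run:
```python
from h import *
c=capture("scene");cv2.imwrite("pics/s5.png",cv2.resize(c["color"][130:330,120:340],None,fx=3,fy=3,interpolation=cv2.INTER_CUBIC)[:600,:660])
c=capture("wrist");cv2.imwrite("pics/w5.png",c["color"]);s=sensors.sense();print(s["t"],s["tool_pos"],s["wrist_force"],s["gripper_width"])
a=cv2.imread("pics/s5.png");b=cv2.resize(c["color"],(400,300));a=cv2.resize(a,(400,364));cv2.imwrite("pics/m5.png",np.hstack([a,cv2.copyMakeBorder(b,0,64,0,0,0)]))
```

```text
14.15 [ 0.6307714  -0.22418413  0.22963575] [0.62002111 0.24328827 1.05045836] 0.08554548495581357
```

View pics/m5.png

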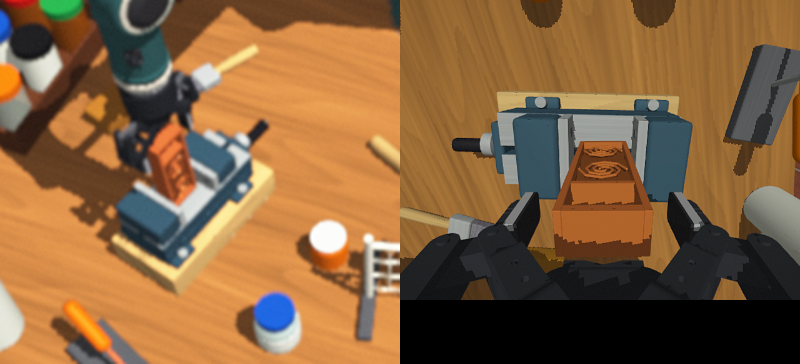

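The stamp stands upright between the open jaws. Checking that the low crank grasp clears the brush.

Run:
```python
from h import *
w=np.load("w2.npy",allow_pickle=True).item()
print([cast(w,p,.015).round(3) for p in((412,299),(327,384),(425,316),(362,338),(445,296))])
```

```text
[array([ 0.415, -0.368]), array([ 0.239, -0.289]), array([ 0.394, -0.396]), array([ 0.333, -0.317]), array([ 0.433, -0.413])]
```

Request:
{"method": "arm_command", "body": {"increments": [0, 0, -0.3, 0, 0, 0, -0.7, 0, 0, 0, -0.7, 0, 0, 0, -0.7, 0, 0, 0, -0.7, 0, 0, 0, 0, 0.022, 0, 0, 0, 0.023, 0, 0, 0, 0.023, 0, 0, 0, 0.023, 0, 0, 0, 0.023, 0, 0, 0, 0.023, 0, 0, 0, 0.023]}}

```text
t: 15.35
tool_pos: [0.6308, -0.2242, 0.3235]
orientation: [0.0, 0.984, 0.175, 0.0]
wrist_force: [0.5, 0.6, -0.1]
gripper_width: 0.0849
gripper_force: 0.0
```

Request:
{"method": "arm_command", "body": {"increments": [0, 0, 0, 0.023, 0, 0, 0, 0.023, 0, 0, 0, 0.023, 0, 0, 0, 0.022, -1, 0, 0, 0, -1, 0, 0, 0, -1, 0, 0, 0, -1, 0, 0, 0, -1, 0, 0, 0, -1, 0, 0, 0, -0.5, 0, 0, 0, 0, 0, 0, 0], "fingers": 0.6}}

```text
t: 16.55
tool_pos: [0.4392, -0.1828, 0.3237]
orientation: [0.0, 0.994, -0.107, 0.001]
wrist_force: [0.8, -0.8, 0.9]
gripper_width: 0.0516
gripper_force: 0.0
```

Run:
```python
from h import *
c=capture("wrist");save(c,"w6.png");np.save("w6.npy",c,allow_pickle=True)
s=sensors.sense();q=s["orientation"];ps=2*np.arctan2(q[2],q[1]);print(s["t"],s["tool_pos"],np.degrees(ps),s["q"],s["gripper_width"])
yaw=np.radians(-12.2);X=np.array([np.cos(yaw),np.sin(yaw)]);Y=np.array([-X[1],X[0]]);o=np.array([.6069,-.2207])
g=o-.180*X-.045*np.sin(2.9)*Y;d=g-s["tool_pos"][:2]
print(g,"tx",d@[np.cos(ps),np.sin(ps)]/.03,"ty",d@[np.sin(ps),-np.cos(ps)]/.03)
print([proj(c,np.r_[o+x*X-.045*np.sin(2.9)*Y,.0413]).round() for x in(-.2,-.14)])
```

```text
16.6 [ 0.44028394 -0.18307154  0.32364164] -12.227411025877068 [-4.46397822e-01 -1.61873693e-01  1.90194426e+00  1.41670106e-04
  1.39908253e+00  1.33778305e+00] 0.05117094032330168
[ 0.42868997 -0.19318461] tx -0.30630274140094615 ty 0.4113055976344954
[array([336., 224.]), array([337., 174.])]
```

View pics/w6.png

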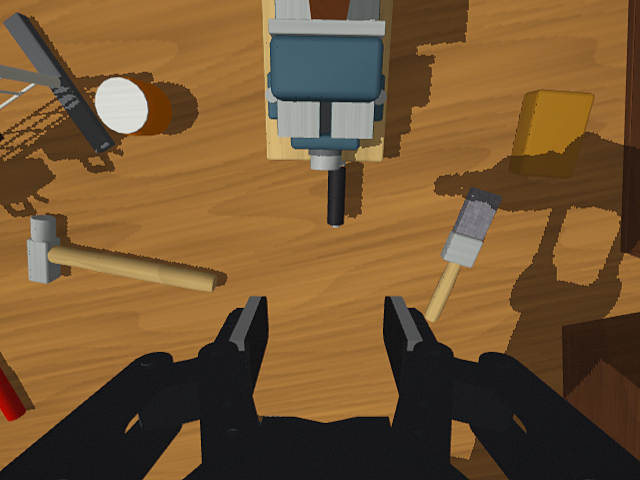

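Grip's outer end at (336,225), where predicted (336,224), and it lies along the tool's x; brush and hammer are clear.

Request:
{"method": "arm_command", "body": {"increments": [-0.15, 0.2, 0.5, 0, -0.15, 0.21, 1, 0, 0, 0, 1, 0, 0, 0, 1, 0, 0, 0, 1, 0, 0, 0, 1, 0, 0, 0, 1, 0, 0, 0, 1, 0, 0, 0, 1, 0, 0, 0, 0.7, 0, 0, 0, 0.4, 0, 0, 0, 0.09, 0]}}

```text
t: 17.8
tool_pos: [0.4274, -0.1925, 0.0296]
orientation: [-0.001, 0.994, -0.106, -0.002]
wrist_force: [-0.1, 0.8, 0.1]
gripper_width: 0.0511
gripper_force: 0.0
```

Request:
{"method": "arm_command", "body": {"increments": [0, 0, 0, 0, 0, 0, 0, 0, 0, 0, 0, 0, 0, 0, 0, 0, 0, 0, 0, 0, 0, 0, 0, 0], "fingers": 0}}

```text
t: 18.4
tool_pos: [0.4299, -0.1935, 0.0331]
orientation: [0.0, 0.994, -0.106, 0.001]
wrist_force: [0.9, 2.4, 4.5]
gripper_width: 0.0193
gripper_force: 59.0
```

Run:
```python
import numpy as np
th=2.9+np.arange(13)*np.pi/12
P=np.c_[1.5*np.sin(th),-1.5*np.cos(th)];P-=P[0];P=P.round(2);D=np.diff(P,axis=0).round(2)+0.
for k in(1,-1):print([x for r in D*k for x in(0,float(r[0]),float(r[1]),0)])
```

```text
[0, -0.39, 0.04, 0, 0, -0.39, -0.06, 0, 0, -0.35, -0.15, 0, 0, -0.31, -0.25, 0, 0, -0.23, -0.31, 0, 0, -0.15, -0.37, 0, 0, -0.04, -0.39, 0, 0, 0.06, -0.38, 0, 0, 0.16, -0.36, 0, 0, 0.24, -0.31, 0, 0, 0.32, -0.23, 0, 0, 0.36, -0.14, 0]
[0, 0.39, -0.04, 0, 0, 0.39, 0.06, 0, 0, 0.35, 0.15, 0, 0, 0.31, 0.25, 0, 0, 0.23, 0.31, 0, 0, 0.15, 0.37, 0, 0, 0.04, 0.39, 0, 0, -0.06, 0.38, 0, 0, -0.16, 0.36, 0, 0, -0.24, 0.31, 0, 0, -0.32, 0.23, 0, 0, -0.36, 0.14, 0]
```

Request:
{"method": "arm_command", "body": {"increments": [0, -0.39, 0.04, 0, 0, -0.39, -0.06, 0, 0, -0.35, -0.15, 0, 0, -0.31, -0.25, 0, 0, -0.23, -0.31, 0, 0, -0.15, -0.37, 0, 0, -0.04, -0.39, 0, 0, 0.06, -0.38, 0, 0, 0.16, -0.36, 0, 0, 0.24, -0.31, 0, 0, 0.32, -0.23, 0, 0, 0.36, -0.14, 0]}}

```text
t: 19.6
tool_pos: [0.4353, -0.17, 0.1199]
orientation: [-0.002, 0.994, -0.107, 0.002]
wrist_force: [7.8, 8.1, -5.3]
gripper_width: 0.0193
gripper_force: 61.4
```

Request:
{"method": "arm_command", "body": {"increments": [0, 0.39, -0.04, 0, 0, 0.39, 0.06, 0, 0, 0.35, 0.15, 0, 0, 0.31, 0.25, 0, 0, 0.23, 0.31, 0, 0, 0.15, 0.37, 0, 0, 0.04, 0.39, 0, 0, -0.06, 0.38, 0, 0, -0.16, 0.36, 0, 0, -0.24, 0.31, 0, 0, -0.32, 0.23, 0, 0, -0.36, 0.14, 0]}}

```text
t: 20.8
tool_pos: [0.4297, -0.1943, 0.0333]
orientation: [0.002, 0.994, -0.106, 0.001]
wrist_force: [-4.0, -7.1, 9.1]
gripper_width: 0.0193
gripper_force: 63.6
```

Request:
{"method": "arm_command", "body": {"increments": [0, -0.39, 0.04, 0, 0, -0.39, -0.06, 0, 0, -0.35, -0.15, 0, 0, -0.31, -0.25, 0, 0, -0.23, -0.31, 0, 0, -0.15, -0.37, 0, 0, -0.04, -0.39, 0, 0, 0.06, -0.38, 0, 0, 0.16, -0.36, 0, 0, 0.24, -0.31, 0, 0, 0.32, -0.23, 0, 0, 0.36, -0.14, 0]}}

```text
t: 22.0
tool_pos: [0.4353, -0.1699, 0.12]
orientation: [-0.002, 0.994, -0.107, 0.002]
wrist_force: [8.0, 7.8, -4.6]
gripper_width: 0.0189
gripper_force: 61.6
```

Run:
```python
from h import *
c=capture("wrist");save(c,"w7.png")
s=sensors.sense();print(s["t"],s["tool_pos"],s["wrist_force"])
t=capture("top");sc=capture("scene")
k=cv2.resize(sc["color"][130:330,120:320],(400,400),interpolation=cv2.INTER_CUBIC);m=cv2.resize(c["color"],(400,300))
cv2.imwrite("pics/m7.png",np.hstack([k,cv2.copyMakeBorder(m,0,100,0,0,0)]))
```

```text
22.05 [ 0.43495638 -0.1715385   0.12018026] [ 7.11901611  6.15843293 -0.6827135 ]
```

View pics/m7.png

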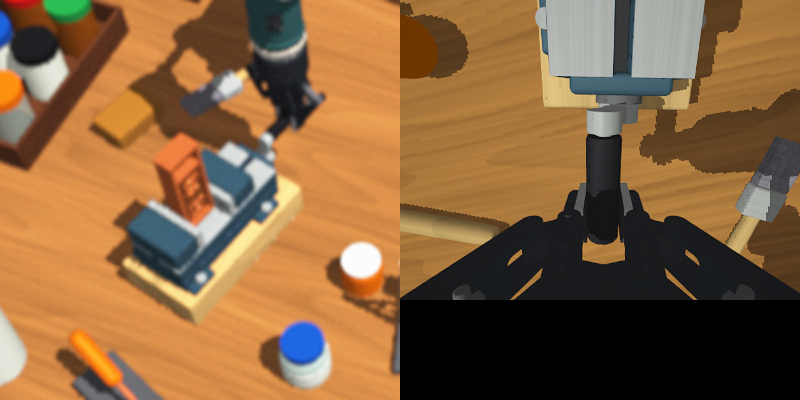

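The stamp stands upright between nearly closed jaws (about 2 mm gap left), with the grip well held between the fingers. The next half turn goes in portions with the force watched.

Request:
{"method": "arm_command", "body": {"increments": [0, 0.39, -0.04, 0, 0, 0.39, 0.06, 0, 0, 0.35, 0.15, 0, 0, 0.31, 0.25, 0, 0, 0.23, 0.31, 0, 0, 0, 0, 0, 0, 0, 0, 0]}}

```text
t: 22.85
tool_pos: [0.4237, -0.2191, 0.0962]
orientation: [-0.002, 0.994, -0.107, 0.001]
wrist_force: [9.5, 5.3, -7.3]
gripper_width: 0.0194
gripper_force: 61.4
```

Request:
{"method": "arm_command", "body": {"increments": [0, 0.15, 0.37, 0, 0, 0, 0, 0, 0, 0, 0, 0]}}

```text
t: 23.15
tool_pos: [0.4229, -0.2229, 0.0853]
orientation: [-0.002, 0.994, -0.107, 0.001]
wrist_force: [8.7, 9.1, -5.2]
gripper_width: 0.0191
gripper_force: 61.6
```

Request:
{"method": "arm_command", "body": {"increments": [0, 0.04, 0.39, 0, 0, 0, 0, 0, 0, 0, 0, 0]}}

```text
t: 23.45
tool_pos: [0.4227, -0.2238, 0.0739]
orientation: [-0.002, 0.994, -0.107, 0.001]
wrist_force: [8.8, 10.5, -2.2]
gripper_width: 0.0189
gripper_force: 61.8
```

Request:
{"method": "arm_command", "body": {"increments": [0, -0.06, 0.38, 0, 0, 0, 0, 0, 0, 0, 0, 0]}}

```text
t: 23.75
tool_pos: [0.4231, -0.222, 0.0631]
orientation: [-0.002, 0.994, -0.107, 0.001]
wrist_force: [7.3, 11.2, 1.6]
gripper_width: 0.0193
gripper_force: 62.3
```

Request:
{"method": "arm_command", "body": {"increments": [0, -0.16, 0.36, 0, 0, 0, 0, 0, 0, 0, 0, 0]}}

```text
t: 24.05
tool_pos: [0.4241, -0.2177, 0.0529]
orientation: [-0.002, 0.994, -0.107, 0.001]
wrist_force: [4.5, 10.4, 5.9]
gripper_width: 0.0192
gripper_force: 62.8
```

Request:
{"method": "arm_command", "body": {"increments": [0, -0.24, 0.31, 0]}}

```text
t: 24.15
tool_pos: [0.4255, -0.2126, 0.0452]
orientation: [-0.0, 0.994, -0.107, 0.001]
wrist_force: [-3.5, 8.9, 22.5]
gripper_width: 0.0192
gripper_force: 64.8
```

Request:
{"method": "arm_command", "body": {"increments": [0, -0.32, 0.23, 0]}}

```text
t: 24.25
tool_pos: [0.4274, -0.2043, 0.0382]
orientation: [0.001, 0.994, -0.106, 0.001]
wrist_force: [-6.5, -2.2, 19.6]
gripper_width: 0.0193
gripper_force: 64.8
```

Run:
```python
from h import *
s=sensors.sense();p=s["tool_pos"]
yaw=np.radians(-12.2);X=np.array([np.cos(yaw),np.sin(yaw)]);Y=np.array([-X[1],X[0]]);o=np.array([.6069,-.2207])
y=(p[:2]-o)@Y;z=p[2]+.008-.085;F=s["wrist_force"];th=np.arctan2(-y,z);r=np.hypot(y,z)
fy=F[:2]@Y;print(s["t"],"th",th+4*np.pi,"r",r,"tang resist",-(fy*-np.cos(th)+F[2]*-np.sin(th)),"radial",fy*-np.sin(th)+F[2]*np.cos(th))
```

```text
24.25 th 15.194349689473249 r 0.044600473126838 tang resist 12.70338857516533 radial -15.38280087027589
```

Request:
{"method": "arm_command", "body": {"increments": [0, -0.36, 0.14, 0]}}

```text
t: 24.35
tool_pos: [0.4295, -0.1952, 0.0336]
orientation: [0.002, 0.994, -0.106, 0.001]
wrist_force: [-6.1, -11.1, 10.9]
gripper_width: 0.0195
gripper_force: 64.3
```

```bash
cat > m.py <<'E'
from h import *
s=sensors.sense();p=s["tool_pos"]
yaw=np.radians(-12.2);X=np.array([np.cos(yaw),np.sin(yaw)]);Y=np.array([-X[1],X[0]]);o=np.array([.6069,-.2207])
y=(p[:2]-o)@Y;z=p[2]+.008-.085;F=s["wrist_force"];th=np.arctan2(-y,z);r=np.hypot(y,z)
fy=F[:2]@Y;print(s["t"],"th",th%6.2832+4*np.pi,"r",r,"tang resist",-(fy*-np.cos(th)+F[2]*-np.sin(th)),"radial",fy*-np.sin(th)+F[2]*np.cos(th))
E
python3 m.py
```

```text
24.35 th 15.42700364938679 r 0.045127909148633724 tang resist 14.715374150770879 radial -7.141468822151737
```

Request:
{"method": "arm_command", "body": {"increments": [0, -0.2, 0.02, 0]}}

```text
t: 24.45
tool_pos: [0.4307, -0.1898, 0.0324]
orientation: [0.003, 0.994, -0.105, 0.001]
wrist_force: [-4.2, -15.0, -1.2]
gripper_width: 0.0193
gripper_force: 63.2
```

```bash
python3 m.py
python3 - <<'E'
from h import *
c=capture("wrist")["color"];k=capture("scene")["color"]
k=cv2.resize(k[180:290,170:280],(440,440),interpolation=cv2.INTER_CUBIC)
cv2.imwrite("pics/m8.png",k)
E
```

```text
24.45 th 15.550800130863545 r 0.045161240287956275 tang resist 15.15651555494723 radial 3.630014077104361
```

Request:
{"method": "arm_command", "body": {"increments": [0, -0.2, 0, 0, 0, -0.2, -0.01, 0]}}

```text
t: 24.75
tool_pos: [0.4332, -0.1792, 0.0314]
orientation: [0.004, 0.994, -0.106, 0.002]
wrist_force: [1.9, -17.1, -13.2]
gripper_width: 0.0194
gripper_force: 62.1
```

```bash
python3 m.py
```

```text
24.75 th 15.793241065225411 r 0.045741728797718206 tang resist 17.429221152245535 radial 11.72994156074952
```

View pics/m8.png

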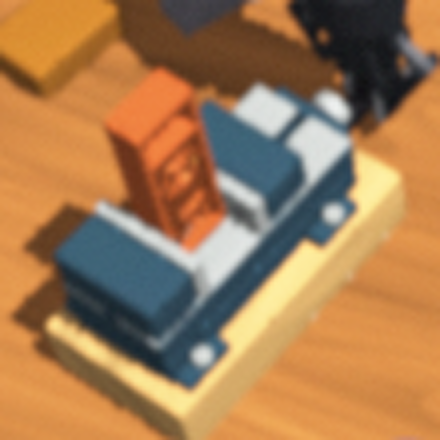

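Both jaws hold the stamp, which is upright, about a fifth of a turn past contact (17 N at the grip against roughly 9 N free). Letting go.

Request:
{"method": "arm_command", "body": {"increments": [0, 0, 0, 0, 0, 0, 0, 0, 0, 0, 0, 0, 0, 0, 0, 0, 0, 0, -0.4, 0, 0, 0, -0.8, 0, 0, 0, -1, 0, 0, 0, -1, 0, 0, 0, -1, 0, 0, 0, -1, 0, 0, 0, -1, 0, 0, 0, -0.5, 0], "fingers": 0.6}}

```text
t: 25.95
tool_pos: [0.4339, -0.176, 0.2367]
orientation: [0.001, 0.994, -0.106, 0.003]
wrist_force: [0.5, 0.4, 0.7]
gripper_width: 0.0515
gripper_force: 0.0
```

Request:
{"method": "arm_command", "body": {"increments": [0, 0, 0, 0, 0, 0, 0, 0, 0, 0, 0, 0]}}

```text
t: 26.25
tool_pos: [0.4314, -0.1749, 0.2307]
orientation: [-0.001, 0.994, -0.106, -0.002]
wrist_force: [-0.2, 0.3, 0.3]
gripper_width: 0.0514
gripper_force: 0.0
```

Run:
```python
from h import *
c=capture("wrist");np.save("w9.npy",c,allow_pickle=True);k=capture("scene")["color"]
k=cv2.resize(k[180:290,170:280],(400,400),interpolation=cv2.INTER_CUBIC);m=cv2.resize(c["color"],(400,300))
cv2.imwrite("pics/m9.png",np.hstack([k,cv2.copyMakeBorder(m,0,100,0,0,0)]))
s=sensors.sense();print(s["t"],s["tool_pos"],s["wrist_force"],s["gripper_width"])
```

```text
26.35 [ 0.43147482 -0.17497279  0.2306973 ] [-0.316341    0.87928408  0.46066593] 0.05134269449697407
```

View pics/m9.png

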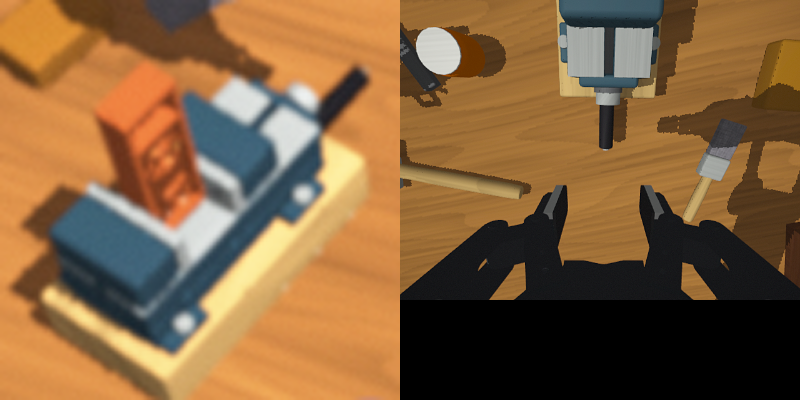

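The stamp stands upright between the closed jaws, the crank grip stayed near the bottom at (605,135), and the gripper is clear.

```bash
python3 -c "
from cell import bot
print(bot.job_done())"
```

```text
the job is handed in; nothing more can be done
None
```

The bright-copper stamp stands upright in the vise, clamped by its long narrow sides about a fifth of a turn past contact; I let go, moved the gripper clear and handed the job in at 26 s (no verdict was shown).

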